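Hang the tool holder on the bench rail

ROBOT

A 6-joint arm with a two-finger parallel gripper is mounted at the origin on the work surface. World frame = base frame: x ahead of the robot, y to its left, z up, the work surface at z = 0. Lengths are in m, angles in degrees, forces in N, time in s.
With the tool pointing down it reaches from about 0.375 to 0.9 m from the base axis. Payload 3.1 kg.
Tool frame: the origin (TCP) lies midway between the tips of the shut fingers; the grasp point (between the pads) lies 19 mm behind it; z points along the fingers, y is the line along which they close (so a half turn about z gives the same grasp; the last joint's range is limited). The gripper opens to 87 mm and grips with 3 to 60 N. Pads are 19 mm wide; open, the fingers measure 117 mm over their backs; the gripper's body (75 mm by 190 mm) begins 51 mm behind the grasp point.
Start: joints at [-85.8, 30.224, 82.088, -0, 67.689, -10.227], TCP at [0.156, -0.605, 0.223] pointing down, gripper open.
Joint ranges: [-176.69, 176.69], [-43.24, 126.21], [12.49, 139.97], [-82, 262], [0, 151.66], [-163.58, 163.58]. Speed limits (degrees/s): [159.86, 159.86, 180, 180, 180, 180].

INTERFACE

Orientations are given as a 3x3 rotation matrix whose columns are the frame's x, y, z axes.
In Python, from rig import bot gives the robot as it stands.
- The arm moves only by the tool hand_motion, called after ">>>" as name(argument=value, ...), one argument or row to a line, values as JSON. Schema: {"type":"object","properties":{"ticks":{"type":"array","items":{"type":"array","items":{"type":"number"},"minItems":7,"maxItems":7},"minItems":1,"maxItems":20},"only":{"type":"string"},"quiet":{"type":"boolean"},"lines":{"type":"string"}},"required":["ticks"],"additionalProperties":false}. ticks is a list of rows, 1 to 20 of them, each of 7 numbers: dx, dy, dz in fractions of the full range, 1 being 0.6 m, then a rotation vector rx, ry, rz in normalised numbers (1 is 180 degrees), then the opening from 0.0 (shut) to 1.0 (fully open); each row is the pose to reach, as a shift and turn from the pose commanded when the call began, along the tool's axes at that moment; what a row does not reach only later rows make up. A row lasts 1/10 s, in which the tool goes at most 0.05 m and 8.59 degrees, less where a joint would pass 70% of its speed; a pose out of reach is approached as far as the arm can. The fingers move at their own pace and stop on an object; the grip force is fixed at half the most. Time passes only in rows, so rows that do not move let the fingers close. The tool returns the time, the measured TCP pose, the force, the opening and the grip force at its end. only (a regular expression) keeps the lines of the reply that match it, lines (a string "A,B") keeps lines A to B, and quiet returns only ok. Input that does not fit is refused with a message, and nothing moves.
- bot.read_state(): the state, without advancing time (a new reading comes with each control period).
- bot.capture(name): name is "side" or "top" or "wrist"; returns a dict with "color" (400x640x3 uint8, red, green, blue), "K" (3x3 intrinsics, pixels), "view" (4x4, takes a point from world to camera coordinates); the wrist camera has in their place "mount" (4x4, takes a point from camera to tool coordinates, whose origin is the TCP and whose axes are the flange's). Camera axes: x right, y up, looking along -z (the intrinsics and any distortion apply to the point x, -y, -z); pixel columns grow to the right and rows downward; lengths in m; the calibration is good to about 2 mm. A picture is of the moment at which its call begins: read the wrist's pose just before it. There is no depth.
- bot.hand_in(): hands the job in; it is judged then, once.
The state is a dict: "time_s": time; "joint_positions": joint angles; "qvel": joint speeds; "tau": joint torques, N m; "position": TCP position; "tcp_rot": TCP orientation; "force": force on the tool from outside, world axes, zero at the start; "moment": the same for the moment, N m; "opening": opening from 0.0 (shut) to 1.0 (fully open); "grasp_force": force on a finger pad.
Only numpy, scipy, OpenCV 4.12 (cv2) and the standard library are available. Lean on these libraries where they do the work, as an engineer would, in place of code of your own. Each camera call takes 0.05 s, during which the arm holds its last target. There are 200 camera calls.

TASK

Pick up the blue tool holder and hang it on the rail by both of its holes at once, one on each steel pin, pushed fully home so that its back lies flush on the orange saddle, and let go. The saddle is clamped somewhere along the rail, so look or feel gently for the pins and never push hard (more than about 3 kg of push) on the rail or the pins. Leave the jar, the spool and the screwdriver where they are.

Things in the scene. Friction and masses are not known exactly. Their poses are not given: they have to be found in the camera images.
- holder: Loose blue tool holder, 0.2 to 0.45 kg, upright on the bench. Origin: underside, mid-width, in the plane of its flat back; z up, x out of the back (towards the rail when hung), y along its width. Back plate 130 wide, 85 high, 10 thick (x=0 to -10 mm); two through holes of 11 mm at y=-45 and +45, z=68 mm. A 6 mm shelf 124 wide at its foot, x=-10 to -58 mm.
- holder_grip (a point): Point to grip: on the black upright rib at the holder's mid-width, at x=-42, y=0, z=62 mm in the holder's frame (same axes). Rib 10 mm thick (y), x=-10 to -58 mm, up to z=85 mm. Take it from above, a finger either side; here the fingers stay clear of the pins.
- holder_top (a point): Middle of the upper edge of the holder's back, 85 mm above the holder's origin. Same axes.
- rail: Fixed aluminium rail, 320 long (y), z=85 to 165 mm, on posts at its ends. Origin: on the bench at mid-length, in the plane of the orange saddle's front face; z up; the holder is pushed on along +x, its axes parallel to the rail's. The saddle, 150 wide, wraps the rail: front face x=0, z=85 to 165, top z=169 mm. Hung, the holder's underside is about 80 mm above the bench.
- pin_zone (a point): Mid-length of the rail, in the saddle's face at pin height: x=0, y=0, z=150 mm in the rail's frame (same axes). Two rigid steel pins of 8 mm stand 25 mm out of the saddle along -x (last 2 mm tapers to 6 mm), 45 mm either side of the SADDLE's middle, which is clamped fast anywhere from y=-22 to +22 mm of here: NOT MEASURED. See it, or feel the pins' inner flanks from the 82 mm gap.
- jar: Bystander: small loose amber glass jar, 48 mm diameter, 60 high, origin at the centre of its underside.
- spool: Bystander: loose grey spool, flanges 60 mm diameter, 43 high, standing on a flange, origin at the centre of its underside.
- driver: Bystander: loose yellow-handled screwdriver, 170 long, lying on the bench; origin mid-length below, x along it.

How it is judged (in metres and radians):
On the way, in this order (a step that is already met when the one before it is completed fails the run):
1. the holder is lifted clear of the bench (height (world z) of holder above 0.04 m), for 0.2 s.
2. the holder is slid onto both pins: level, at pin height, its back within 18 mm of the saddle (x of holder in the frame of rail between -0.018 and 0.006 m and height (world z) of holder between 0.074 and 0.09 m and angle between holder's own z axis and vertical below 0.12 rad), for 0.2 s.
At the end, for the whole second after the job is handed in: The holder hangs on both pins, released and at rest: its underside 75 to 87 mm above the bench, upright and square to the rail within 0.07 rad, the foot of its back within 4 mm and the top of its back within 6 mm of the saddle's face, its middle within 30 mm of the rail's middle (x of holder in the frame of rail between -0.004 and 0.004 m and x of holder_top in the frame of rail between -0.006 and 0.004 m and y of holder in the frame of rail between -0.03 and 0.03 m and height (world z) of holder between 0.075 and 0.087 m and angle between holder's own z axis and vertical below 0.07 rad and angle between the x axis of holder and the x axis of rail, either way round below 0.07 rad and contact force between holder and rail above 0.5 N and contact force between holder and the fingers below 0.1 N and linear speed of holder below 0.02 m/s); the robot touches nothing.
It fails at once if the holder is pushed against the rail, saddle or pins with more than 30 N (contact force between holder and rail above 30 N).
It fails at once if the robot pushes the rail, saddle or pins with more than 30 N (contact force between any of the fingers, the arm and rail above 30 N).
It fails at once if the jar is moved by more than 30 mm or tipped (distance of jar from where it was at the start of the episode above 0.03 m or angle between jar's own z axis and vertical above 0.5 rad).
It fails at once if the spool is moved by more than 30 mm or tipped (distance of spool from where it was at the start of the episode above 0.03 m or angle between spool's own z axis and vertical above 0.5 rad).
It fails at once if the screwdriver is moved by more than 30 mm (distance of driver from where it was at the start of the episode above 0.03 m).
It also fails if it takes over 61 s, if anything falls off the work surface, if the arm or the gripper's body presses on something with over 40 N, if the wrist force passes 120 N, or if a joint passes its speed limit or range.

## Working session

There is one attempt and no reset: what is moved stays moved. The work goes in short steps, Python scripts to look and compute and a tool call to move; the robot and the scene stay as the last step left them, time stands still between calls to the robot, and variables do not carry over. Pictures are saved under pics/ and viewed, at most 13 in all, crops included, and the job is handed in when it is done.

```bash
ls; mkdir -p pics; python3 - <<'E'
from rig import bot
import cv2,numpy as np
s=bot.read_state();print({k:np.round(v,3).tolist() for k,v in s.items()})
for n in("side","top","wrist"):
    c=bot.capture(n);cv2.imwrite(f"pics/{n}0.png",c["color"][:,:,::-1]);print(n,c["K"].round(1).tolist(),(c.get("view") if c.get("view") is not None else c["mount"]).round(4).tolist(),[k for k in c])
E
```

```text
pics
rig.py
{'time_s': 0.0, 'joint_positions': [-85.801, 30.28, 82.158, -0.002, 67.688, -10.227], 'qvel': [-0.079, 0.027, 0.001, 0.087, 0.004, -0.043], 'tau': [-0.001, -44.005, -17.659, 0.063, 0.058, -0.0], 'position': [0.156, -0.605, 0.222], 'tcp_rot': [[0.968, 0.249, -0.0], [0.249, -0.968, 0.002], [0.0, -0.002, -1.0]], 'force': [0.12, -0.635, 0.114], 'moment': [0.028, 0.006, 0.003], 'grasp_force': 0.0, 'opening': 0.998}
side [[392.6, 0.0, 322.2], [0.0, 392.6, 201.5], [0.0, 0.0, 1.0]] [[0.9641, -0.2652, -0.0122, -0.4757], [0.1344, 0.4477, 0.8841, -0.1835], [-0.229, -0.854, 0.4672, -0.7126], [0.0, 0.0, 0.0, 1.0]] ['color', 'K', 'view']
top [[410.1, 0.0, 328.1], [0.0, 410.1, 199.7], [0.0, 0.0, 1.0]] [[0.0294, -0.9995, -0.0068, 0.01], [0.9872, 0.0279, 0.1568, -0.5447], [-0.1565, -0.0114, 0.9876, -0.8889], [0.0, 0.0, 0.0, 1.0]] ['color', 'K', 'view']
wrist [[326.0, 0.0, 311.8], [0.0, 326.0, 202.1], [0.0, 0.0, 1.0]] [[0.0009, 0.9552, 0.2961, 0.0831], [1.0, -0.0008, -0.0005, -0.0011], [-0.0002, 0.2961, -0.9552, -0.162], [0.0, 0.0, 0.0, 1.0]] ['color', 'K', 'mount']
```

View pics/side0.png

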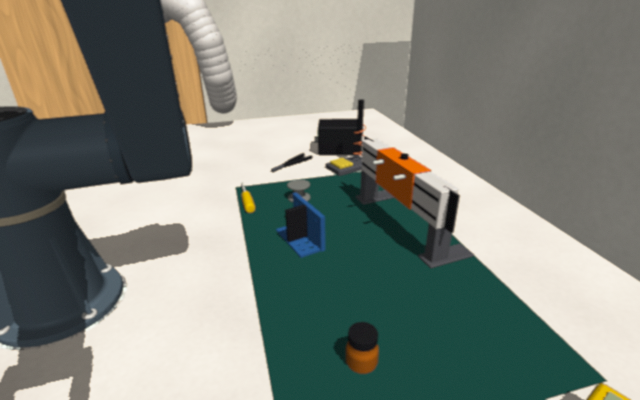

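View pics/top0.png

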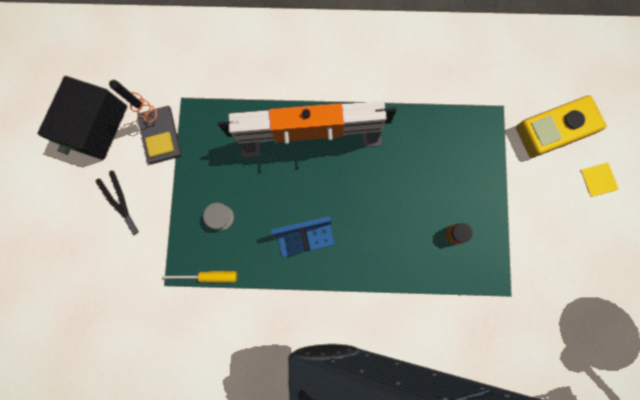

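Side: the holder is at about (305,235), with the orange saddle and its pins at (378,160) and (400,178). Top: the holder is at (305,237), the saddle at (306,122), and the pins at (287,138) and (331,132). I'll enlarge the area between them.

```bash
python3 - <<'E'
import cv2
a=cv2.imread("pics/top0.png")[95:265,215:400];cv2.imwrite("pics/tc.png",cv2.resize(a,None,fx=4,fy=3.5,interpolation=cv2.INTER_NEAREST)[:595,:740])
E
```

```text
(no output)
```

View pics/tc.png

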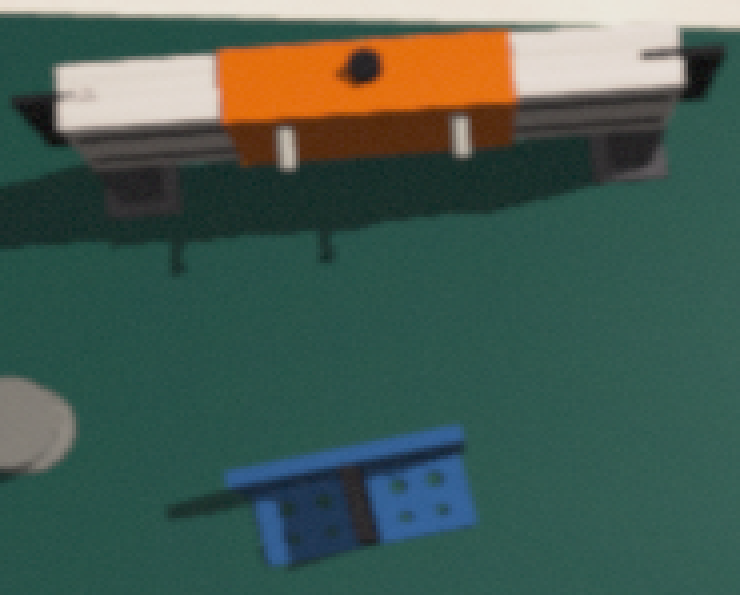

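The crop shows the saddle's front edge running from (225,123) to (514,108). The pin tips are at (290,170) and (463,158), and the top edge of the holder's back runs from (226,472) to (462,427). The black rib is at (358,505).

```bash
cat > h.py <<'E'
from rig import bot
import cv2,numpy as np
def cam(n):
    s=bot.read_state();c=bot.capture(n)
    if "view" in c: M=np.linalg.inv(c["view"])
    else:
        T=np.eye(4);T[:3,:3]=s["tcp_rot"];T[:3,3]=s["position"];M=T@c["mount"]
    return c["color"],c["K"],M
def ray(K,M,u,v):
    d=np.array([(u-K[0,2])/K[0,0],-(v-K[1,2])/K[1,1],-1]);return M[:3,3],M[:3,:3]@d
def onz(K,M,u,v,z):
    o,d=ray(K,M,u,v);return o+d*(z-o[2])/d[2]
def proj(K,M,p):
    q=np.linalg.inv(M)@np.append(p,1);return np.array([K[0,2]-K[0,0]*q[0]/q[2],K[1,2]+K[1,1]*q[1]/q[2]])
def hsv(im): return cv2.cvtColor(cv2.resize(im,None,fx=4,fy=4,interpolation=cv2.INTER_CUBIC),cv2.COLOR_RGB2HSV)
E
python3 - <<'E'
from h import *
im,K,M=cam("top")
print("cam",M[:3,3].round(3))
H=hsv(im); px=lambda x:(x+.5)/4-.5
blue=cv2.inRange(H,(100,120,40),(125,255,255)); blue[:,:4*215]=0;blue[:,4*400:]=0
ys,xs=np.nonzero(blue);print("blue",px(xs.min()),px(xs.max()),px(ys.min()),px(ys.max()))
cols=np.arange(xs.min()+16,xs.max()-60,4);top=[np.nonzero(blue[:,c])[0].min() for c in cols]
k,b=np.polyfit(px(cols),px(np.array(top)),1);print("back edge line",k,b,np.std(px(np.array(top))-k*px(cols)-b))
org=cv2.inRange(H,(5,180,170),(18,255,255));n,l,st,ce=cv2.connectedComponentsWithStats(org);i=1+st[1:,4].argmax();print("orange top",st[i]/4)
yo,xo=np.nonzero(l==i);cc=np.arange(xo.min()+24,xo.max()-24,4);bo=px(np.array([yo[xo==c].max() for c in cc]));ko,bb=np.polyfit(px(cc),bo,1);print("front line",ko,bb,np.std(bo-ko*px(cc)-bb))
for u in (272,343): print("front",onz(K,M,u,ko*u+bb,.169))
uL,uR=px(xs.min()),None
print("holder ptsL",onz(K,M,px(xs.min()),k*px(xs.min())+b,.085))
for u in (271.5,330.5): print("back",u,onz(K,M,u,k*u+b,.085))
for n,(u,v) in dict(p1root=(286.8,131.3),p1tip=(287.6,143.5),p2root=(330,127.9),p2tip=(330.8,140.1)).items(): print(n,onz(K,M,u,v,.152).round(4))
for n,(u,v) in dict(ribback=(303,229),ribfront=(307,250)).items(): print(n,onz(K,M,u,v,.085).round(4))
E
```

```text
cam [0.398 0.015 0.963]
blue 270.875 333.625 215.875 256.125
back edge line -0.2338442565186761 292.4817278893589 0.10341785115725403
orange top [ 270.    103.75   73.75   26.25 5560.5 ]
front line -0.08395029085140111 152.17508923849806 0.17380089713982363
front [0.66464597 0.14154685 0.169     ]
front [ 0.68105384 -0.00136298  0.169     ]
holder ptsL [0.47001519 0.14600481 0.085     ]
back 271.5 [0.47036757 0.14467862 0.085     ]
back 330.5 [0.50377758 0.01893998 0.085     ]
p1root [0.667  0.1135 0.152 ]
p1tip [0.641  0.1107 0.152 ]
p2root [0.6767 0.0248 0.152 ]
p2tip [0.6507 0.0224 0.152 ]
ribback [0.4723 0.0771 0.085 ]
ribfront [0.4278 0.0668 0.085 ]
```

20 rows per call. Go.

The manual's scale: shifts go in shares of 0.6 m and turns go in shares of 180 degrees. Converting my numbers, -0.582 m / 0.6 = -0.97, -0.15 m / 0.6 = -0.25, 0.4 degrees / 180 = 0.0022.

>>> hand_motion(
  ticks=[
    [0.0533, -0.0417, 0, 0, 0, 0, 1],
    [0.105, -0.0833, 0, 0, 0, 0, 1],
    [0.1567, -0.125, 0, 0, 0, 0, 1],
    [0.21, -0.1667, 0, 0, 0, 0, 1],
    [0.2617, -0.2083, 0, 0, 0, 0, 1],
    [0.3133, -0.25, 0, 0, 0, 0, 1],
    [0.3667, -0.29, 0, 0, 0, 0, 1],
    [0.4183, -0.3317, 0, 0, 0, 0, 1],
    [0.4483, -0.39, 0, 0, 0, 0, 1],
    [0.4783, -0.4483, 0, 0, 0, 0, 1],
    [0.5083, -0.5067, 0, 0, 0, 0, 1],
    [0.5383, -0.5633, 0, 0, 0, 0, 1],
    [0.5683, -0.6217, 0, 0, 0, 0, 1],
    [0.5983, -0.68, 0, 0, 0, 0, 1],
    [0.6283, -0.7383, 0, 0, 0, 0, 1],
    [0.6583, -0.7967, 0.0167, 0, 0, 0, 1],
    [0.6883, -0.8533, 0.0333, 0, 0, 0, 1],
    [0.72, -0.9117, 0.0367, 0, 0, 0, 1],
    [0.7492, -0.97, 0.0367, 0, 0, 0.0022, 1],
    [0.7492, -0.97, 0.0367, 0, 0, 0.0022, 1],
  ],
)

```text
time_s: 2.2
position: [0.4464, 0.0741, 0.2005]
tcp_rot: [[0.969, 0.248, 0.001], [0.248, -0.969, 0.001], [0.001, -0.001, -1.0]]
force: [-0.1, -0.1, 0.0]
opening: 0.999
grasp_force: 0.0
```

```bash
python3 - <<'E'
from h import *
im,K,M=cam("wrist");cv2.imwrite("pics/w1.png",im[:,:,::-1])
H=hsv(im)
s=bot.read_state();R=s["tcp_rot"];print(R.round(4).tolist())
print(proj(K,M,[.4871,.0818,.085]),proj(K,M,[.4704,.1447,.085]),proj(K,M,[.5038,.0189,.085]),proj(K,M,[.4465,.071,.085]))
E
```

```text
[[0.969, 0.2471, -0.0], [0.2471, -0.969, -0.0], [-0.0, 0.0, -1.0]]
[316.22867091 152.64493049] [239.81742286 153.25347339] [392.75396391 152.03547934] [316.44337452 199.90589764]
```

View pics/w1.png

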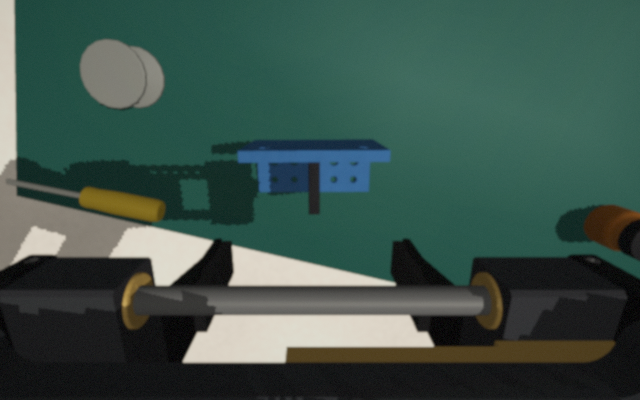

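The wrist view shows the holder square to the tool. The rib is at u=314, midway between the fingers (232 to 393), so I can go straight down.

To row units: 0.158 m / 0.6 = 0.2633, 0.15 m / 0.6 = 0.25, -0.5 degrees / 180 = -0.0028.

>>> hand_motion(
  ticks=[
    [0, 0, 0.0583, 0, 0, -0.0028, 1],
    [0, 0, 0.1167, 0, 0, -0.0028, 1],
    [0, 0, 0.175, 0, 0, -0.0028, 1],
    [0, 0, 0.225, 0, 0, -0.0028, 1],
    [0, 0, 0.25, 0, 0, -0.0028, 1],
    [0, 0, 0.2633, 0, 0, -0.0028, 1],
    [0, 0, 0.2633, 0, 0, -0.0028, 1],
    [0, 0, 0.2633, 0, 0, -0.0028, 0],
    [0, 0, 0.2633, 0, 0, -0.0028, 0],
    [0, 0, 0.2633, 0, 0, -0.0028, 0],
    [0, 0, 0.2633, 0, 0, -0.0028, 0],
    [0, 0, 0.2633, 0, 0, -0.0028, 0],
    [0, 0, 0.2633, 0, 0, -0.0028, 0],
    [0, 0, 0.2633, 0, 0, -0.0028, 0],
    [0, 0, 0.2633, 0, 0, -0.0028, 0],
  ],
)

```text
time_s: 3.75
position: [0.4461, 0.0704, 0.0426]
tcp_rot: [[0.968, 0.251, 0.0], [0.251, -0.968, 0.0], [0.0, -0.0, -1.0]]
force: [0.3, -0.2, 0.1]
opening: 0.357
grasp_force: 0.0
```

To row units: -0.082 m / 0.6 = -0.1367, -0.075 m / 0.6 = -0.125.

>>> hand_motion(
  ticks=[
    [0, 0, 0, 0, 0, 0, 0],
    [0, 0, 0, 0, 0, 0, 0],
    [0, 0, 0, 0, 0, 0, 0],
    [0, 0, 0, 0, 0, 0, 0],
    [0, 0, 0, 0, 0, 0, 0],
    [0, 0, 0, 0, 0, 0, 0],
    [0, 0, -0.025, 0, 0, 0, 0],
    [0, 0, -0.0583, 0, 0, 0, 0],
    [0, 0, -0.0917, 0, 0, 0, 0],
    [0, 0, -0.125, 0, 0, 0, 0],
    [0, 0, -0.1367, 0, 0, 0, 0],
    [0, 0, -0.1367, 0, 0, 0, 0],
    [0, 0, -0.1367, 0, 0, 0, 0],
    [0, 0, -0.1367, 0, 0, 0, 0],
  ],
)

```text
time_s: 5.15
position: [0.4453, 0.0704, 0.1236]
tcp_rot: [[0.968, 0.251, -0.002], [0.251, -0.968, 0.0], [-0.002, -0.001, -1.0]]
force: [-0.5, 0.8, -0.9]
opening: 0.113
grasp_force: 30.0
```

```bash
python3 - <<'E'
from h import *
s=bot.read_state();print({k:np.round(s[k],4).tolist() for k in("position","tcp_rot","force","moment","opening","grasp_force")})
im,K,M=cam("wrist");cv2.imwrite("pics/w2.png",im[:,:,::-1])
im,K,M=cam("top");cv2.imwrite("pics/t2.png",im[:,:,::-1]);cv2.imwrite("pics/t2c.png",cv2.resize(im[90:270,200:420,::-1],None,fx=3.3,fy=3.3))
E
```

```text
{'position': [0.4453, 0.0704, 0.1236], 'tcp_rot': [[0.968, 0.2508, -0.0023], [0.2508, -0.968, 0.0002], [-0.0022, -0.0008, -1.0]], 'force': [-0.4576, 0.8444, -0.8958], 'moment': [-0.0002, 0.0741, -0.068], 'opening': 0.113, 'grasp_force': 29.9603}
```

View pics/w2.png

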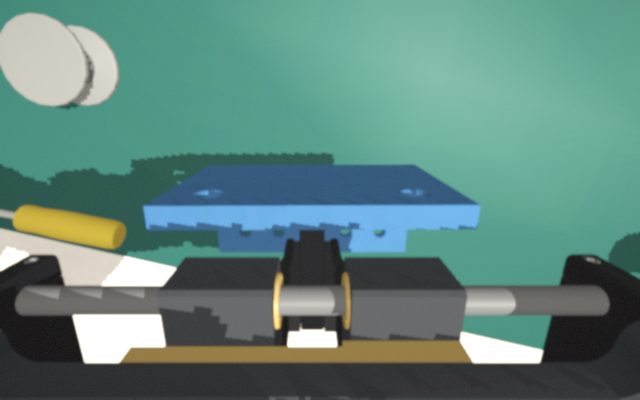

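The wrist view shows the holder gripped and square. Its top back edge runs from (145,206) to (479,206), and the holes are at (208,193) and (412,193). I'll turn it to the rail's yaw and stop short of the pins.

To row units: 0.1132 m / 0.6 = 0.1887, 0.0431 m / 0.6 = 0.0718, 8.1 degrees / 180 = 0.045.

>>> hand_motion(
  ticks=[
    [0.0317, 0.0117, -0.0017, 0, 0, 0.0078, 0],
    [0.0633, 0.0233, -0.0017, 0, 0, 0.0156, 0],
    [0.095, 0.035, -0.0017, 0, 0, 0.0233, 0],
    [0.1267, 0.0467, -0.0017, 0, 0, 0.0311, 0],
    [0.1583, 0.06, -0.0017, 0, 0, 0.0389, 0],
    [0.18, 0.0683, -0.0017, 0, 0, 0.0444, 0],
    [0.1887, 0.0718, -0.0017, 0, 0, 0.045, 0],
    [0.1887, 0.0718, -0.0017, 0, 0, 0.045, 0],
    [0.1887, 0.0718, -0.0017, 0, 0, 0.045, 0],
    [0.1887, 0.0718, -0.0017, 0, 0, 0.045, 0],
  ],
)

```text
time_s: 6.25
position: [0.565, 0.0573, 0.1252]
tcp_rot: [[0.994, 0.112, -0.002], [0.112, -0.994, 0.0], [-0.002, -0.0, -1.0]]
force: [0.1, 0.0, -2.3]
opening: 0.112
grasp_force: 30.0
```

```bash
python3 - <<'E'
from h import *
s=bot.read_state();print({k:np.round(s[k],4).tolist() for k in("position","tcp_rot","force","moment","opening","grasp_force")})
im,K,M=cam("wrist");cv2.imwrite("pics/w3.png",im[:,:,::-1])
im,K,M=cam("top");cv2.imwrite("pics/t3.png",im[:,:,::-1])
E
```

```text
{'position': [0.565, 0.0573, 0.1252], 'tcp_rot': [[0.9937, 0.1123, -0.0021], [0.1123, -0.9937, 0.0002], [-0.002, -0.0005, -1.0]], 'force': [0.1134, 0.0455, -2.2567], 'moment': [-0.0067, 0.0818, -0.0707], 'opening': 0.1119, 'grasp_force': 29.9604}
```

View pics/w3.png

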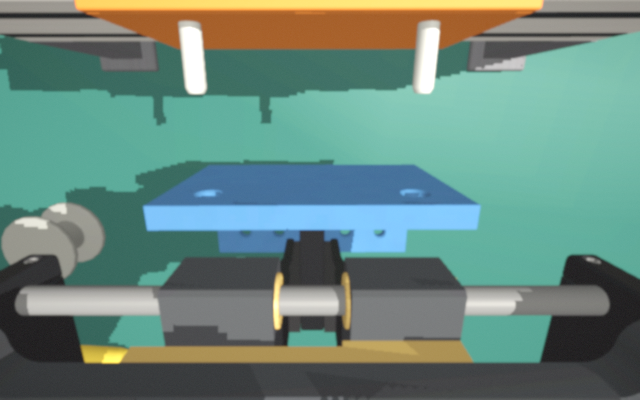

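The pins are clearly seen, with tips near (197,92) and (424,92) and roots near (189,22) and (429,22). The holes are at (208,193) and (412,193). Next I'll measure pins and holes in the tool frame from this one view.

```bash
cat > meas.py <<'E'
from h import *
def meas(vr=(35,80),show=True):
    s=bot.read_state();im,K,M=cam("wrist");T=np.eye(4);T[:3,:3]=s["tcp_rot"];T[:3,3]=s["position"];Mt=np.linalg.inv(T)@M
    H=hsv(im);px=lambda x:(x+.5)/4-.5
    zp=-(.150-s["position"][2])
    print("pos",s["position"].round(4),"force",s["force"].round(1))
    # pins: bright, unsaturated
    w=cv2.inRange(H,(0,0,110),(179,70,255))
    for lo,hi in((150,240),(390,470)):
        uv=[]
        for v in range(int(vr[0]*4),int(vr[1]*4),4):
            x=np.nonzero(w[v,lo*4:hi*4])[0]
            if len(x)>20: uv.append((px(lo*4+np.median(x)),px(v),len(x)/4))
        uv=np.array(uv);k=np.polyfit(uv[:,1],uv[:,0],1)
        pts=np.array([onz(K,Mt,np.polyval(k,v),v,zp) for v in vr])
        col=w[:,int(4*np.polyval(k,vr[1]))];r=np.nonzero(col[vr[0]*4:130*4])[0];r=r[:np.argmax(np.diff(np.append(r,9999))>1)+1].max()/4+vr[0]
        print("pin pts tool mm",(pts*1e3).round(2)[:,:2].tolist(),"slope deg",np.degrees(np.arctan2(*(pts[0]-pts[1])[[1,0]])).round(2),"width px",uv[:,2].mean(),"tip",(1e3*onz(K,Mt,np.polyval(k,r),r,zp)[:2]).round(1))
    o=cv2.inRange(H,(5,150,60),(20,255,255));
    b=cv2.inRange(H,(100,100,30),(125,255,255))
    # holder face top edge: bright strip
    st=cv2.inRange(H,(100,60,180),(125,255,255));n,l,q,_=cv2.connectedComponentsWithStats(st);i=1+q[1:,4].argmax();print("strip",q[i]/4)
    yy,xx=np.nonzero(l==i);cs=np.arange(xx.min()+40,xx.max()-40,8);tp=px(np.array([yy[xx==c].min() for c in cs]));ke=np.polyfit(px(cs),tp,1)
    e=[onz(K,Mt,u,np.polyval(ke,u),-.042)*1e3 for u in(px(xx.min()),px(xx.max()))];print("top back corners tool mm",np.round(e,2).tolist())
    # holes: non-blue blobs within dark blue back face
    x0=e[0][0]/1e3
    reg=np.zeros_like(b);reg[170*4:204*4,180*4:440*4]=255
    n,l,q,ce=cv2.connectedComponentsWithStats(cv2.bitwise_and(cv2.bitwise_not(b),reg))
    for i in range(1,n):
        if 150<q[i,4]<8000:
            c=q[i,:2]+q[i,2:4]/2;o_,d=ray(K,Mt,*px(c));p=o_+d*(x0-o_[0])/d[0];print("hole px",px(c).round(1),"size",q[i,2:4]/4,"tool mm",(p*1e3).round(2))
E
python3 -c "
from meas import *
meas()"
```

```text
pos [0.5656 0.0572 0.1255] force [-0.4 -0.2 -1.4]
pin pts tool mm [[106.95, -48.09], [90.86, -47.92]] slope deg -0.62 width px 26.594444444444445 tip [ 84.8 -47.8]
pin pts tool mm [[107.03, 43.07], [90.95, 42.52]] slope deg 1.95 width px 25.416666666666668 tip [84.9 42.3]
strip [  143.25   203.75   337.      48.25 39101.5 ]
top back corners tool mm [[44.66, -66.47, -42.0], [45.28, 63.49, -42.0]]
hole px [190.4 176.4] size [21.5 13.5] tool mm [ 44.66 -65.77   7.61]
hole px [430.6 175.2] size [18.   11.25] tool mm [44.66 63.08 10.88]
```

```bash
python3 - <<'E'
from h import *
im=cv2.imread("pics/w3.png")
a=im[0:100,165:225];b=im[0:100,397:457];c=im[160:215,165:250];d=im[160:215,375:460]
r=lambda x,f:cv2.resize(x,None,fx=f,fy=f,interpolation=cv2.INTER_CUBIC)
A=np.hstack([r(a,4),r(b,4)]);B=np.vstack([r(c,3.6),r(d,3.6)])[:400]
o=np.zeros((400,A.shape[1]+B.shape[1],3),np.uint8);o[:,:A.shape[1]]=A[:400];o[:B.shape[0],A.shape[1]:]=B;cv2.imwrite("pics/crop3.png",o);print(o.shape)
# saddle top-front edge and pin edges by gradient
g=cv2.cvtColor(im,cv2.COLOR_BGR2GRAY).astype(float)
for v in(30,45,60,75):
    for lo,hi in((172,220),(402,450)):
        d=np.diff(cv2.GaussianBlur(g,(0,0),1)[v,lo:hi]);l=d.argmax();rr=d.argmin();print(v,lo+l+.5,lo+rr+.5,end=' | ')
    print()
S=im[:,:,2].astype(float);S=cv2.GaussianBlur(S,(0,0),1)
us=np.arange(110,520,10);us=us[(abs(us-190)>25)&(abs(us-430)>25)];e=[]
for u in us: d=np.diff(S[2:25,u]);e.append(2.5+d.argmin())
print(np.polyfit(us,e,1),e[:3],e[-3:])
E
```

```text
(400, 786, 3)
30 178.5 200.5 | 30 417.5 439.5 | 
45 180.5 202.5 | 45 416.5 438.5 | 
60 181.5 203.5 | 60 414.5 436.5 | 
75 183.5 205.5 | 75 413.5 435.5 | 
[-3.15420561e-03  1.10584489e+01] [np.float64(10.5), np.float64(10.5), np.float64(10.5)] [np.float64(9.5), np.float64(9.5), np.float64(9.5)]
```

View pics/crop3.png

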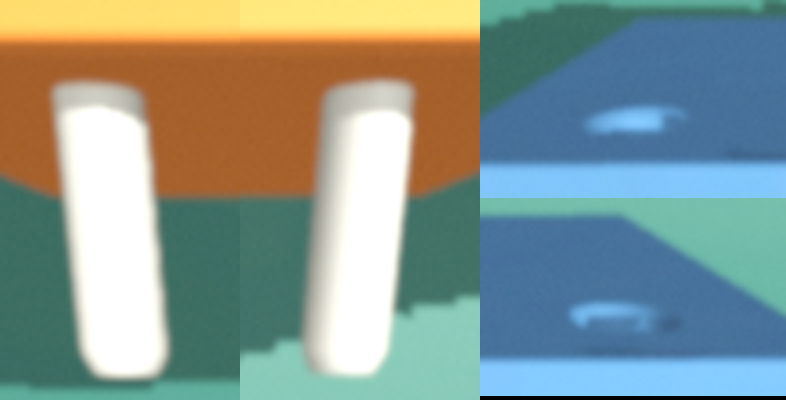

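The crop confirms the pin centres: left u=189.5 at row 30 and 194.5 at row 75, right u=428.5 and 424.5. The holes are near (208.3,193.2) and (414.5,193.2). Now I'll compute the offsets.

```bash
python3 - <<'E'
from h import *
s=bot.read_state();c=bot.capture("wrist");K=c["K"];M=c["mount"];im=cv2.imread("pics/w3.png").astype(float)
P=s["position"];f=lambda u,v,z:onz(K,M,u,v,z)*1e3
z=-(.150-P[2]);
for zz in(z,z-.003):
  a=[f(u,v,zz) for u,v in((189.5,30),(194.5,75),(428.5,30),(424.5,75))]
  print("pins",np.round(a,2)[:,:2].tolist(),"mid root/tip",((a[0]+a[2])/2)[:2].round(2),((a[1]+a[3])/2)[:2].round(2))
l=lambda k,b,u0,u1,z:[f(u,k*u+b,z) for u in(u0,u1)]
e=l(-.00315,11.058,110,520,-(.169-P[2]));d=e[1]-e[0];print("saddle edge",np.round(e,2).tolist(),"ang",np.degrees(np.arctan2(-d[0],d[1])))
B=cv2.GaussianBlur(im[:,:,2]*0+im[:,:,0],(0,0),1)
us=np.arange(160,465,5);t=[]
for u in us:
    g=np.diff(B[195:220,u]);i=g[1:-1].argmax()+1;q=g[i-1:i+2];t.append(195.5+i+.5*(q[0]-q[2])/(q[0]-2*q[1]+q[2]))
k=np.polyfit(us,t,1);print(k,np.std(t-np.polyval(k,us)))
cor=[]
v=int(np.polyval(k,300))+8
g=np.diff(B[v,120:170]);uL=120.5+g.argmax();g=np.diff(B[v,455:500]);uR=455.5+g.argmin();print("L,R at row",v,uL,uR)
e=l(k[0],k[1],uL,uR,-.042);d=e[1]-e[0];print("holder edge",np.round(e,2).tolist(),"ang",np.degrees(np.arctan2(-d[0],d[1])),"mid",((e[0]+e[1])/2).round(2),"width",np.linalg.norm(d))
x0=(e[0][0]+e[1][0])/2e3
for u,v in((208.3,193.2),(414.5,193.2)):
    o,d=M[:3,3],M[:3,:3]@np.array([(u-K[0,2])/K[0,0],-(v-K[1,2])/K[1,1],-1]);print("hole",((o+d*(x0-o[0])/d[0])*1e3).round(2))
E
```

```text
pins [[108.67, -47.73], [92.72, -47.51], [108.76, 43.0], [92.8, 43.13]] mid root/tip [108.72  -2.36] [92.76 -2.19]
pins [[108.11, -46.71], [92.5, -46.5], [108.2, 42.04], [92.59, 42.16]] mid root/tip [108.15  -2.34] [92.55 -2.17]
saddle edge [[110.69, -66.3, -43.4], [111.18, 65.69, -43.4]] ang -0.21458884642085455
[-3.24608455e-03  2.05609898e+02] 0.08290545752602278
L,R at row 212 143.5 479.5
holder edge [[44.49, -66.26, -42.0], [45.04, 63.48, -42.0]] ang -0.24465957307886563 mid [ 44.76  -1.39 -42.  ] width 129.7376931399286
hole [ 44.76 -46.1  -25.83]
hole [ 44.76  43.37 -25.56]
```

Holder and saddle are parallel to within 0.05°, and the lateral offset is about -0.65 mm in tool y. I'll advance to just short of the tips and look again.

To row units: 0.037 m / 0.6 = 0.0617, 0.036 m / 0.6 = 0.06.

>>> hand_motion(
  ticks=[
    [0.0167, -0.0013, 0, 0, 0, 0, 0],
    [0.0333, -0.0013, 0, 0, 0, 0, 0],
    [0.05, -0.0013, 0, 0, 0, 0, 0],
    [0.06, -0.0013, 0, 0, 0, 0, 0],
    [0.0617, -0.0013, 0, 0, 0, 0, 0],
    [0.0617, -0.0013, 0, 0, 0, 0, 0],
    [0.0617, -0.0013, 0, 0, 0, 0, 0],
  ],
)

```text
time_s: 7.15
position: [0.6025, 0.062, 0.1253]
tcp_rot: [[0.994, 0.112, -0.001], [0.112, -0.994, 0.0], [-0.001, -0.0, -1.0]]
force: [0.2, -0.1, -2.0]
opening: 0.11
grasp_force: 30.0
```

```bash
python3 - <<'E'
from h import *
s=bot.read_state();print({k:np.round(s[k],4).tolist() for k in("position","tcp_rot","force")})
c=bot.capture("wrist");im=c["color"][:,:,::-1];cv2.imwrite("pics/w4.png",im)
cv2.imwrite("pics/w4c.png",cv2.resize(im[60:260,120:500],None,fx=2.1,fy=2.1,interpolation=cv2.INTER_CUBIC))
E
```

```text
{'position': [0.6025, 0.062, 0.1253], 'tcp_rot': [[0.9937, 0.1119, -0.0012], [0.1119, -0.9937, 0.0001], [-0.0011, -0.0002, -1.0]], 'force': [0.1549, -0.1288, -1.9562]}
```

View pics/w4c.png

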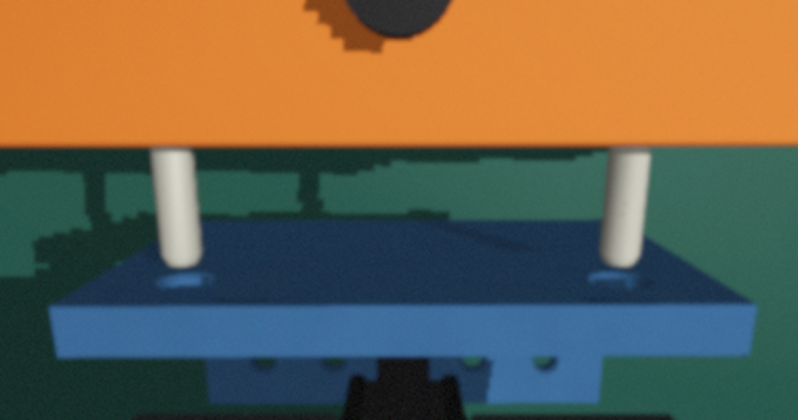

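The crop shows the pin tips at (181,268) and (621,268), directly in front of the holes at (185,280) and (618,280). The lateral match is within about 0.3 mm, so I'll slide on gently and watch the force.

To row units: 0.008 m / 0.6 = 0.0133, 0.006 m / 0.6 = 0.01.

>>> hand_motion(
  ticks=[
    [0.0033, 0, 0, 0, 0, 0, 0],
    [0.0067, 0, 0, 0, 0, 0, 0],
    [0.01, 0, 0, 0, 0, 0, 0],
    [0.0133, 0, 0, 0, 0, 0, 0],
    [0.0133, 0, 0, 0, 0, 0, 0],
    [0.0133, 0, 0, 0, 0, 0, 0],
  ],
)

```text
time_s: 7.8
position: [0.6111, 0.0629, 0.1255]
tcp_rot: [[0.994, 0.112, -0.0], [0.112, -0.994, 0.0], [-0.0, -0.0, -1.0]]
force: [-0.6, -0.2, -1.4]
opening: 0.118
grasp_force: 30.0
```

```bash
python3 -c "
from rig import bot
s=bot.read_state();print(s['force'].round(2),s['moment'].round(3),s['position'].round(4))"
```

```text
[-0.62 -0.22 -1.41] [ 0.057  0.131 -0.001] [0.6111 0.0629 0.1255]
```

To row units: 0.008 m / 0.6 = 0.0133, 0.006 m / 0.6 = 0.01.

>>> hand_motion(
  ticks=[
    [0.0033, 0, 0, 0, 0, 0, 0],
    [0.0067, 0, 0, 0, 0, 0, 0],
    [0.01, 0, 0, 0, 0, 0, 0],
    [0.0133, 0, 0, 0, 0, 0, 0],
    [0.0133, 0, 0, 0, 0, 0, 0],
    [0.0133, 0, 0, 0, 0, 0, 0],
  ],
)

```text
time_s: 8.4
position: [0.619, 0.0638, 0.1255]
tcp_rot: [[0.994, 0.112, -0.0], [0.112, -0.994, -0.0], [-0.0, -0.0, -1.0]]
force: [-0.2, 0.2, -1.6]
opening: 0.117
grasp_force: 30.0
```

```bash
python3 - <<'E'
from h import *
s=bot.read_state();print(s['force'].round(2),s['moment'].round(3),s['position'].round(4))
im=bot.capture("wrist")["color"][:,:,::-1]
cv2.imwrite("pics/w5c.png",cv2.resize(im[60:260,120:500],None,fx=2.1,fy=2.1,interpolation=cv2.INTER_CUBIC))
E
```

```text
[-0.19  0.2  -1.63] [ 0.052  0.106 -0.027] [0.619  0.0638 0.1255]
```

View pics/w5c.png

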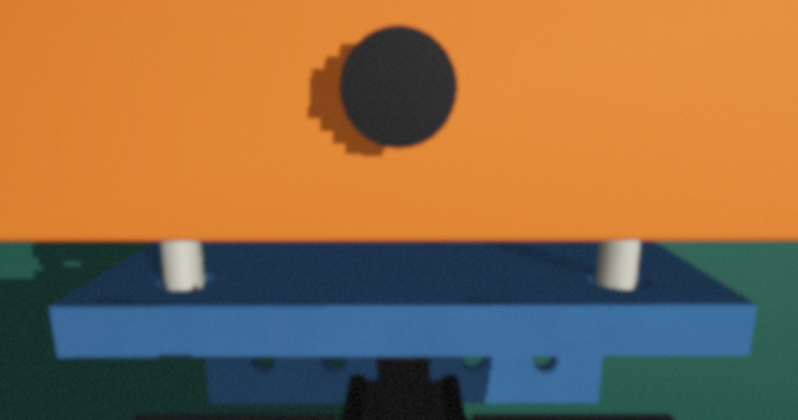

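The pins are inside both holes at (183,288) and (618,288), with about 12 mm to go.

To row units: 0.009 m / 0.6 = 0.015, 0.008 m / 0.6 = 0.0133.

>>> hand_motion(
  ticks=[
    [0.0033, 0, 0, 0, 0, 0, 0],
    [0.0067, 0, 0, 0, 0, 0, 0],
    [0.01, 0, 0, 0, 0, 0, 0],
    [0.0133, 0, 0, 0, 0, 0, 0],
    [0.015, 0, 0, 0, 0, 0, 0],
    [0.015, 0, 0, 0, 0, 0, 0],
    [0.015, 0, 0, 0, 0, 0, 0],
  ],
)

```text
time_s: 9.15
position: [0.6279, 0.0648, 0.1255]
tcp_rot: [[0.994, 0.112, -0.0], [0.112, -0.994, 0.0], [-0.0, -0.0, -1.0]]
force: [0.8, -0.1, -1.8]
opening: 0.111
grasp_force: 30.0
```

>>> hand_motion(
  ticks=[
    [0.0008, 0, 0, 0, 0, 0, 0],
    [0.0017, 0, 0, 0, 0, 0, 0],
    [0.0017, 0, 0, 0, 0, 0, 0],
    [0.0017, 0, 0, 0, 0, 0, 0],
  ],
)

```text
time_s: 9.55
position: [0.629, 0.0649, 0.1256]
tcp_rot: [[0.994, 0.112, -0.0], [0.112, -0.994, 0.0], [-0.0, -0.0, -1.0]]
force: [0.2, 0.2, -2.2]
opening: 0.111
grasp_force: 30.0
```

```bash
python3 - <<'E'
from h import *
im=bot.capture("wrist")["color"][:,:,::-1].astype(float)
# gap rows between saddle edge and holder top edge, mid column
for u in(260,330,380): print(u,[tuple(map(int,im[v,u,::-1])) for v in range(188,212,2)])
E
```

```text
260 [(223, 132, 51), (223, 132, 51), (224, 133, 52), (223, 132, 52), (223, 132, 52), (211, 122, 48), (144, 84, 63), (39, 53, 76), (31, 57, 87), (53, 96, 139), (59, 108, 154), (59, 109, 155)]
330 [(224, 135, 54), (224, 133, 51), (224, 134, 52), (224, 134, 53), (224, 134, 53), (212, 124, 51), (138, 81, 60), (37, 51, 73), (32, 63, 95), (60, 104, 150), (61, 109, 157), (61, 108, 157)]
380 [(225, 134, 56), (224, 134, 53), (224, 133, 51), (225, 135, 53), (224, 134, 53), (210, 122, 49), (127, 77, 64), (32, 52, 75), (36, 67, 102), (59, 104, 150), (62, 109, 158), (61, 108, 156)]
```

To row units: 0.001 m / 0.6 = 0.0017, 0.0005 m / 0.6 = 0.0008.

>>> hand_motion(
  ticks=[
    [0.0008, 0, 0, 0, 0, 0, 0],
    [0.0017, 0, 0, 0, 0, 0, 0],
    [0.0017, 0, 0, 0, 0, 0, 0],
  ],
  only="pos|force",
)

```text
position: [0.6301, 0.065, 0.1256]
force: [-0.1, 0.7, -1.2]
grasp_force: 30.0
```

>>> hand_motion(
  ticks=[
    [0.0008, 0, 0, 0, 0, 0, 0],
    [0.0008, 0, 0, 0, 0, 0, 0],
    [0.0008, 0, 0, 0, 0, 0, 0],
  ],
  only="pos|force",
)

```text
position: [0.6305, 0.0651, 0.1255]
force: [0.7, 0.3, -3.3]
grasp_force: 30.0
```

To row units: 0.0005 m / 0.6 = 0.0008.

>>> hand_motion(
  ticks=[
    [0.0008, 0, 0, 0, 0, 0, 0],
    [0.0008, 0, 0, 0, 0, 0, 0],
    [0.0008, 0, 0, 0, 0, 0, 0],
  ],
  only="pos|force",
)

```text
position: [0.631, 0.0651, 0.1256]
force: [0.9, -0.4, -1.8]
grasp_force: 30.0
```

To row units: 0.0005 m / 0.6 = 0.0008.

>>> hand_motion(
  ticks=[
    [0.0008, 0, 0, 0, 0, 0, 0],
    [0.0008, 0, 0, 0, 0, 0, 0],
    [0.0008, 0, 0, 0, 0, 0, 0],
  ],
  only="pos|force",
)

```text
position: [0.6311, 0.0652, 0.1255]
force: [-1.9, 0.2, -1.5]
grasp_force: 30.0
```

To row units: 0.0004 m / 0.6 = 0.0007.

>>> hand_motion(
  ticks=[
    [0.0007, 0, 0, 0, 0, 0, 0],
    [0.0007, 0, 0, 0, 0, 0, 0],
    [0.0007, 0, 0, 0, 0, 0, 0],
  ],
  only="pos|force",
)

```text
position: [0.6311, 0.0652, 0.1255]
force: [-3.7, 0.0, -0.1]
grasp_force: 30.0
```

To row units: 0.0014 m / 0.6 = 0.0023, 0.0007 m / 0.6 = 0.0012.

>>> hand_motion(
  ticks=[
    [0, 0, 0.0012, 0, 0, 0, 0],
    [0, 0, 0.0023, 0, 0, 0, 0],
    [0, 0, 0.0023, 0, 0, 0, 0],
    [0, 0, 0.0023, 0, 0, 0, 0],
  ],
  only="pos|force",
)

```text
position: [0.6311, 0.0652, 0.124]
force: [-5.1, -2.1, 0.6]
grasp_force: 30.0
```

To row units: 0.0007 m / 0.6 = 0.0012.

>>> hand_motion(
  ticks=[
    [0, 0, 0.0012, 0, 0, 0, 0],
    [0, 0, 0.0012, 0, 0, 0, 0],
    [0, 0, 0.0012, 0, 0, 0, 0],
  ],
  only="pos|force",
)

```text
position: [0.6311, 0.0652, 0.1233]
force: [-5.0, -1.4, 0.5]
grasp_force: 30.0
```

To row units: 0.0005 m / 0.6 = 0.0008.

>>> hand_motion(
  ticks=[
    [0, 0, 0.0008, 0, 0, 0, 0],
    [0, 0, 0.0008, 0, 0, 0, 0],
    [0, 0, 0.0008, 0, 0, 0, 0],
  ],
  only="pos|force",
)

```text
position: [0.6311, 0.0652, 0.1228]
force: [-5.2, 0.1, 1.0]
grasp_force: 30.0
```

To row units: 0.0005 m / 0.6 = 0.0008.

>>> hand_motion(
  ticks=[
    [0, 0, 0.0008, 0, 0, 0, 0],
    [0, 0, 0.0008, 0, 0, 0, 0],
    [0, 0, 0.0008, 0, 0, 0, 0],
  ],
  only="pos|force",
)

```text
position: [0.6311, 0.0652, 0.1227]
force: [-5.5, -0.7, 3.3]
grasp_force: 30.0
```

It now rests on the pins and against the saddle, so I'll open the gripper.

>>> hand_motion(
  ticks=[
    [0, 0, 0, 0, 0, 0, 0.5],
    [0, 0, 0, 0, 0, 0, 0.5],
    [0, 0, 0, 0, 0, 0, 0.5],
    [0, 0, 0, 0, 0, 0, 0.5],
    [0, 0, 0, 0, 0, 0, 0.5],
    [0, 0, 0, 0, 0, 0, 0.5],
    [0, 0, 0, 0, 0, 0, 0.5],
    [0, 0, 0, 0, 0, 0, 0.5],
  ],
)

```text
time_s: 13.2
position: [0.6319, 0.0652, 0.1224]
tcp_rot: [[0.994, 0.112, 0.0], [0.112, -0.994, 0.0], [0.0, -0.0, -1.0]]
force: [0.0, 0.6, 0.1]
opening: 0.497
grasp_force: 0.0
```

```bash
python3 - <<'E'
from h import *
im=bot.capture("wrist")["color"][:,:,::-1]
cv2.imwrite("pics/w6c.png",cv2.resize(im[60:260,120:500],None,fx=2.1,fy=2.1,interpolation=cv2.INTER_CUBIC))
E
```

```text
(no output)
```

View pics/w6c.png

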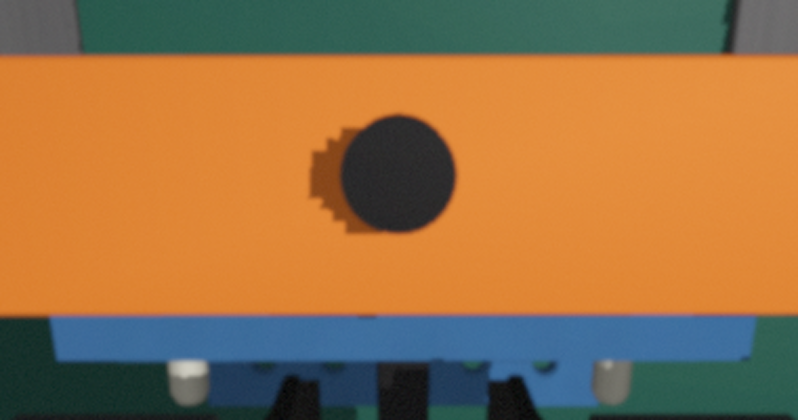

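The holder is flush under the saddle edge and both pins protrude through its front at (188,382) and (612,382). I'll raise the arm clear.

To row units: -0.15 m / 0.6 = -0.25, -0.14 m / 0.6 = -0.2333.

>>> hand_motion(
  ticks=[
    [0, 0, -0.0167, 0, 0, 0, 0.5],
    [0, 0, -0.05, 0, 0, 0, 0.5],
    [0, 0, -0.1, 0, 0, 0, 0.5],
    [0, 0, -0.15, 0, 0, 0, 0.5],
    [-0.05, 0, -0.2, 0, 0, 0, 0.5],
    [-0.1, 0, -0.2333, 0, 0, 0, 0.5],
    [-0.1667, 0, -0.25, 0, 0, 0, 0.5],
    [-0.2333, 0, -0.25, 0, 0, 0, 0.5],
    [-0.2333, 0, -0.25, 0, 0, 0, 0.5],
    [-0.2333, 0, -0.25, 0, 0, 0, 0.5],
  ],
  only="time|pos|force",
)

```text
time_s: 14.25
position: [0.4926, 0.0495, 0.2736]
force: [0.6, 0.9, -0.2]
grasp_force: 0.0
```

```bash
python3 - <<'E'
from h import *
im=bot.capture("side")["color"][:,:,::-1]
cv2.imwrite("pics/s7c.png",cv2.resize(im[120:280,330:490],None,fx=3.6,fy=3.6,interpolation=cv2.INTER_CUBIC))
E
```

```text
(no output)
```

View pics/s7c.png

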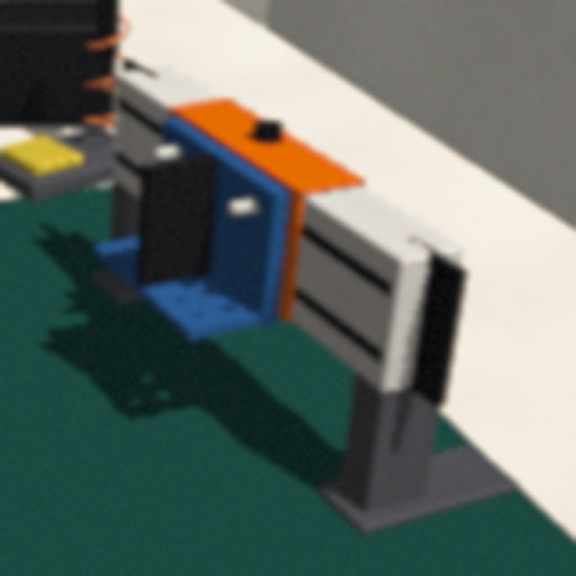

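The side view shows the holder hanging on both pins at (168,152) and (242,206), upright, with its back flat on the saddle and the gripper clear of it.

```bash
python3 -c "
from rig import bot
print(bot.hand_in())"
```

```text
the job is handed in; nothing more can be done
None
```

The blue tool holder hangs on both pins with its back flush on the saddle, released with the arm clear, and I handed the job in at about 14 s; measured contact forces stayed around 5 N, but the hand-in returned no verdict.

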